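Cap a lock body and hold the plunger gauge on it

ROBOT

A 6-joint arm with a two-finger parallel gripper is mounted at the origin on the work surface. World frame = base frame: x ahead of the robot, y to its left, z up, the work surface at z = 0. Lengths are in m, angles in rad, forces in N, time in s.
With the tool pointing down it reaches from about 0.375 to 0.925 m from the base axis. Payload 5.7 kg.
Tool frame: the origin (TCP) lies midway between the tips of the shut fingers; the grasp point (between the pads) lies 19 mm behind it; z points along the fingers, y is the line along which they close (so a half turn about z gives the same grasp; the last joint's range is limited). The gripper opens to 85 mm and grips with 20 to 120 N. Pads are 22 mm wide; open, the fingers measure 114 mm over their backs; the gripper's body (76 mm by 85 mm) begins 54 mm behind the grasp point. The pads swing forward as they close: fully open they stand 13 mm farther back than shut.
Start: joints at [1.095, 0.359, 1.51, -0, 1.272, -0.115], TCP at [0.212, 0.561, 0.231] pointing down, gripper open.
Joint ranges: [-2.97, 2.97], [-1.01, 2.36], [0.21, 2.38], [-0.96, 4.11], [0.2, 2.71], [-2.98, 2.98]. Speed limits (rad/s): [2.39, 2.39, 3.14, 3.14, 3.14, 3.14].

INTERFACE

Orientations are given as a rotation vector (axis times angle).
In Python, from cell import env, vision gives the robot as it stands.
- The arm moves only by the tool servo_tool, never from a script. Its argument "deltas" is a list of rows, each an object with "dp": the shift along the world's x, y, z in units of 30 mm (1.0 is 30 mm), a list of three; "yaw": the turn about the world's z in units of 10 degrees (1.0 is 10 degrees); "hand": the opening, from 0 (shut) to 1 (fully open). In form: [{"dp": [x, y, z], "yaw": yaw, "hand": hand}, ...]. A call has 1 to 8 rows; each row is the pose to reach, as a shift and turn from the pose commanded when the call began; what a row does not reach only later rows make up. A row lasts 1/8 s, in which the tool goes at most 62.5 mm and 10.7 degrees, less where a joint would pass 70% of its speed; a pose out of reach is approached as far as the arm can. A call with a gripper value outside its range is refused whole. The fingers move at their own pace and stop on an object; the grip force is fixed at half the most. Time passes only in rows, so rows that repeat a pose let the fingers close. It gives the time, the measured TCP pose, the force, the opening and the grip force at its end, in the units of the state.
- env.get_obs(): the state, without advancing time (a new reading comes with each control period).
- vision.snapshot(name): name is "scene" or "top"; returns a dict with "color" (420x560x3 uint8, blue, green, red), "z_map" (420x560 float32, m along the optical axis (not along the pixel's ray), 0 where there is no reading), "fov_y" (degrees; the focal length in pixels is half the picture's height over the tangent of half this angle, whatever the lens; pixels are square), "cx", "cy" (the principal point, pixels), "k1" (the pictures are not rectified: a ray, as slopes to the right and down, at radius r is drawn at 1 + k1 r^2 times it, then the intrinsics apply), "R" (3x3) and "t" (3): a world point X has camera coordinates R X + t. Camera axes: x right, y down, z forward; pixel columns grow to the right and rows downward; lengths in m; the calibration is good to about 2 mm. A picture is of the moment at which its call begins.
- env.hand_in(): hands the job in; it is judged then, once.
Trained networks look in a picture, given as the dict that the camera call returned (one of the last four; its "shot" number tells which), for a name from the list of things; names that differ only in an ending like _2 or _b are one class to them, and where a whole thing is asked for, a point or a joint stands for the part that bears it (a point fixed in the world has none). Each returns a list of dicts, best first, with "p" (0 to 1); they miss things now and then, are a little off and sometimes report something else, mostly with a low value. They report only what shows in the picture. A call takes as long as a camera call. They do not tell look-alikes from the thing itself.
- vision.search_frame(picture, thing): "at" ([column, row] in pixels, amid what is visible of it).
- vision.trace(picture, thing): "mask" (420x560 bool, what is visible of it) and "at" ([column, row] in pixels, amid what is visible of it).
The state is a dict: "time": time; "q": joint angles; "dq": joint speeds; "joint_torque": joint torques, N m; "tool_pos": TCP position; "orientation": TCP orientation; "contact_force": force on the tool from outside, world axes, zero at the start; "torque": the same for the moment, N m; "finger_gap": finger opening in m; "finger_force": force on a finger pad.
Only numpy, scipy, OpenCV 4.12 (cv2) and the standard library are available. Lean on these libraries where they do the work, as an engineer would, in place of code of your own. Each camera call takes 0.05 s, during which the arm holds its last target. There are 200 camera calls.

TASK

Put the yellow end cap, plug down, onto the round collar of the lock body in the nest so that it sits fully seated and level, and let go of it. Then take the plunger gauge out of its stand by the blue handle and, holding it upright, press its brass tip gently on the black dot on the seated cap until the plunger is about halfway in; finish still holding it there, pressed and steady. Leave the other parts on the bench where they are.

Things in the scene. Friction and masses are not known exactly. Their poses are not given: they have to be found in the camera images.
- lock: Aluminium lock body (72 x 52 mm, z 12 to 62 mm above the bench) clamped between two blue jaws on a dark 130 x 100 x 12 mm nest plate; fixed. On its top, in the middle, stands an open round collar: 50 mm outside and 40 mm inside diameter, 28 mm tall. Origin under the plate's centre, z up, on the collar's axis.
- lock_rim (a point): Centre of the collar's open mouth, level with its flat rim, 90 mm above the bench.
- cap: Yellow end cap, 50 g: round flange 52 mm diameter, 8 mm thick; below it a plug 34 mm diameter, 8 mm tall. Origin at the centre of the plug's underside, z up. It starts plug down on its rubber block, flange 33 to 41 mm above the bench; grip it by the flange's edge. Seated, the plug has 3 mm play all round, flange flat on the rim: origin 8 mm below the rim, cap top 98 mm above the bench.
- cap_block: Fixed black rubber block 44 x 44 mm, 25 mm high, on which the cap starts. Origin under its centre.
- cap_mark (a point): Centre of the black dot (14 mm in diameter) on the cap's flat top, 11 mm off the cap's centre along the cap's +x, 16 mm above the cap's origin.
- stand: Fixed grey plastic block 64 x 64 mm, 75 mm high, with an upright 21 mm hole through its middle in which the gauge hangs. Origin under its centre, z up.
- gauge: Spring plunger gauge, 120 g, hanging upright in the stand, square with it. Origin on its axis under its black collar (32 mm diameter, 6 mm thick), which rests on the stand's top, 75 mm above the bench; z up. Blue handle 22 x 22 mm, sides along x and y, 6 to 56 mm above the origin. Steel barrel (16 mm) to 45 mm below it, brass tip 65 mm below it when out. Lift 70 mm straight up to clear.
- gauge_tip (a point): Lowest point of the gauge's round-ended brass plunger (8 mm diameter), on the gauge's axis; moves with the plunger.
- gauge_plunger (a joint): How far the plunger is pressed into the gauge, m: 0 fully out, 0.012 fully in (bottomed). The spring needs 0.5 N per mm, so halfway is 6 mm and 3 N.
- contact_bridge: Bystander: red plastic contact bridge with two copper pads, 50 x 18 x 22 mm, loose on the bench. Origin under its centre.
- roller_pin: Bystander: stepped steel roller pin standing on end, 18 mm diameter, 52 mm tall. Origin under its centre.
- hook_latch: Bystander: chrome hook latch lying flat, 67 mm long, 36 mm wide, 10 mm thick. Origin on its underside.
- reject_lock: Bystander: rejected lock body without collar, aluminium, 70 x 50 x 42 mm. Origin under its centre.
- oil_bottle: Bystander: small white oil bottle with red cap, 36 mm diameter, 95 mm tall. Origin under its centre.
- hex_key: Bystander: dark angled hex key lying flat, 66 mm long, 29 mm wide, 8 mm thick. Origin on its underside.
Things that resemble listed ones, but are neither listed nor needed, are in the scene too. Of the things that look like the stand, the middle-sized one is meant.

How it is judged:
By the outcome, as a careful person would: the job done as asked, in the order asked, and still so for the second after the job is handed in, while the arm keeps its last pose, push and grip.
It also fails if it takes over 64 s, if anything falls off the work surface, if the arm or the gripper's body presses on something with over 40 N, if the wrist force passes 120 N, or if a joint passes its speed limit or range.

## Working session

There is one attempt and no reset: what is moved stays moved. The work goes in short steps, Python scripts to look and compute and a tool call to move; the robot and the scene stay as the last step left them, time stands still between calls to the robot, and variables do not carry over. Pictures are saved under pics/ and viewed, at most 10 in all, crops included, and the job is handed in when it is done.

Besides the shell and the picture viewer there is one more tool, called after "Emit:" in YAML: its name, and indented under it one key for each argument. servo_tool: Moves the arm, as the interface text tells. Its arguments: {"type":"object","properties":{"deltas":{"type":"array","items":{"type":"object","properties":{"dp":{"type":"array","items":{"type":"number"}},"yaw":{"type":"number"},"hand":{"type":"number"}}}}},"required":["deltas"]}

```bash
mkdir -p pics
cat > h.py <<'E'
import numpy as np, cv2
from cell import env, vision
def K(s):
    f=s["color"].shape[0]/2/np.tan(np.radians(s["fov_y"])/2); return f
def und(s,uv):
    f=K(s); d=(np.atleast_2d(uv).astype(float)-[s["cx"],s["cy"]])/f; u=d.copy()
    for _ in range(20): u=d/(1+s["k1"]*(u**2).sum(1,keepdims=True))
    return u
def world(s,uv,z=None):
    uv=np.atleast_2d(uv); u=und(s,uv)
    if z is None:
        i=np.round(uv).astype(int); z=s["z_map"][i[:,1],i[:,0]]
    P=np.c_[u*np.reshape(z,(-1,1)),np.reshape(z,(-1,1))*np.ones((len(u),1))]
    return (P-s["t"])@s["R"]
def atz(s,uv,h):
    r=np.c_[und(s,uv),np.ones(len(np.atleast_2d(uv)))]@s["R"]; o=-s["R"].T@s["t"]
    return o+r*((h-o[2])/r[:,2:])
def proj(s,X):
    c=np.atleast_2d(X)@s["R"].T+s["t"]; u=c[:,:2]/c[:,2:]
    return u*(1+s["k1"]*(u**2).sum(1,keepdims=True))*K(s)+[s["cx"],s["cy"]]
def cloud(s):
    v,u=np.mgrid[:420,:560]; uv=np.c_[u.ravel(),v.ravel()]
    return world(s,uv,s["z_map"].ravel()).reshape(420,560,3)
E
python3 - <<'E'
from h import *
np.set_printoptions(precision=3,suppress=True)
ims=[]
for n in("scene","top"):
    s=vision.snapshot(n); ims.append(s["color"]); C=cloud(s)
    print(n,s["fov_y"],s["k1"],-s["R"].T@s["t"],s["R"][2])
    for t in("lock","cap","cap_block","cap_mark","stand","gauge","gauge_tip","contact_bridge","roller_pin","hook_latch","reject_lock","oil_bottle","hex_key"):
        for r in vision.trace(s,t):
            if r["p"]<.2: continue
            m=r["mask"]&(s["z_map"]>0); P=C[m]
            if len(P)<5: continue
            print(t,round(r["p"],2),np.round(r["at"]),m.sum(),"med",np.median(P,0),"lo",np.percentile(P,3,axis=0),"hi",np.percentile(P,97,axis=0))
    cv2.imwrite(f"pics/{n}0.png",s["color"])
    np.savez(n+"0.npz",**{k:v for k,v in s.items()})
o=env.get_obs(); print(o["time"],o["tool_pos"],o["orientation"],o["finger_gap"])
E
```

```text
scene 57.830168307382465 -0.010893310836740035 [ 1.109 -0.614  0.657] [-0.571  0.594 -0.567]
lock 0.55 [286. 217.] 1459 med [0.536 0.002 0.035] lo [ 0.485 -0.041  0.005] hi [0.584 0.064 0.088]
lock 0.31 [315. 180.] 659 med [0.475 0.224 0.048] lo [0.419 0.201 0.004] hi [0.497 0.258 0.077]
cap_block 0.74 [205. 256.] 210 med [ 0.47  -0.222  0.017] lo [ 0.442 -0.236  0.001] hi [ 0.478 -0.189  0.027]
cap_mark 0.81 [202. 242.] 256 med [ 0.456 -0.216  0.041] lo [ 0.432 -0.238  0.026] hi [ 0.476 -0.192  0.044]
stand 0.79 [286. 157.] 963 med [0.331 0.245 0.07 ] lo [0.266 0.209 0.005] hi [0.365 0.296 0.101]
stand 0.68 [314. 178.] 646 med [0.475 0.223 0.047] lo [0.42  0.201 0.004] hi [0.497 0.256 0.077]
stand 0.59 [336. 198.] 418 med [0.585 0.199 0.042] lo [0.55  0.184 0.007] hi [0.602 0.231 0.058]
stand 0.32 [199. 241.] 247 med [ 0.456 -0.215  0.042] lo [ 0.429 -0.237  0.034] hi [ 0.476 -0.19   0.044]
gauge 0.63 [316. 158.] 170 med [0.463 0.235 0.105] lo [0.441 0.227 0.076] hi [0.47  0.253 0.132]
contact_bridge 0.76 [132. 329.] 261 med [ 0.551 -0.464  0.013] lo [ 0.536 -0.484  0.003] hi [ 0.56
[... 1881 characters left out ...]
.47 [313. 154.] 136 med [ 0.738 -0.122  0.009] lo [ 0.726 -0.142  0.   ] hi [ 0.761 -0.081  0.015]
hook_latch 0.35 [414. 209.] 74 med [ 0.549 -0.458  0.014] lo [ 0.537 -0.481  0.008] hi [ 0.56  -0.438  0.026]
reject_lock 0.76 [137. 202.] 409 med [0.569 0.464 0.04 ] lo [ 0.536  0.442 -0.001] hi [0.603 0.497 0.046]
reject_lock 0.55 [313. 155.] 73 med [ 0.737 -0.125  0.01 ] lo [ 0.73  -0.141  0.005] hi [ 0.758 -0.088  0.016]
oil_bottle 0.56 [250. 161.] 130 med [0.706 0.097 0.063] lo [0.696 0.083 0.009] hi [0.722 0.116 0.097]
hex_key 0.5 [367. 168.] 78 med [ 0.694 -0.291  0.006] lo [ 0.658 -0.304 -0.004] hi [ 0.721 -0.276  0.013]
1.4 [0.212 0.561 0.231] [-0.564 -3.091  0.   ] 0.08521521240658844
```

Run:
```python
import cv2,numpy as np
a=cv2.imread("pics/scene0.png");b=cv2.imread("pics/top0.png")
A=cv2.resize(a[120:360,110:410],None,fx=2.0,fy=2.0,interpolation=cv2.INTER_CUBIC)
cv2.imwrite("pics/sc1.png",A)
l=cv2.resize(b[140:310,160:380],None,fx=3.5,fy=3.5,interpolation=cv2.INTER_CUBIC)
cv2.imwrite("pics/tc1.png",l)
```

```text
(no output)
```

View pics/sc1.png

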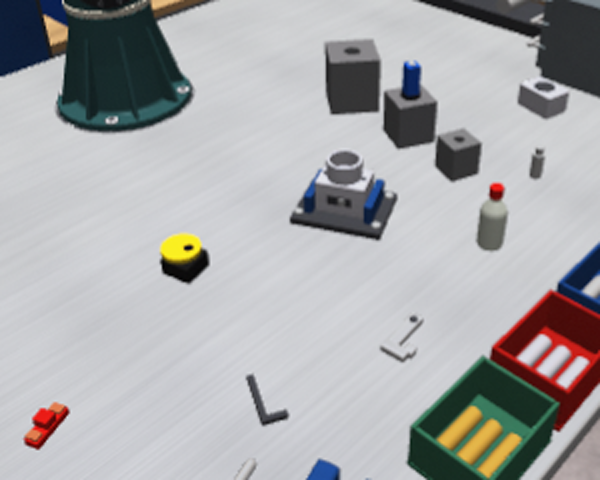

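View pics/tc1.png

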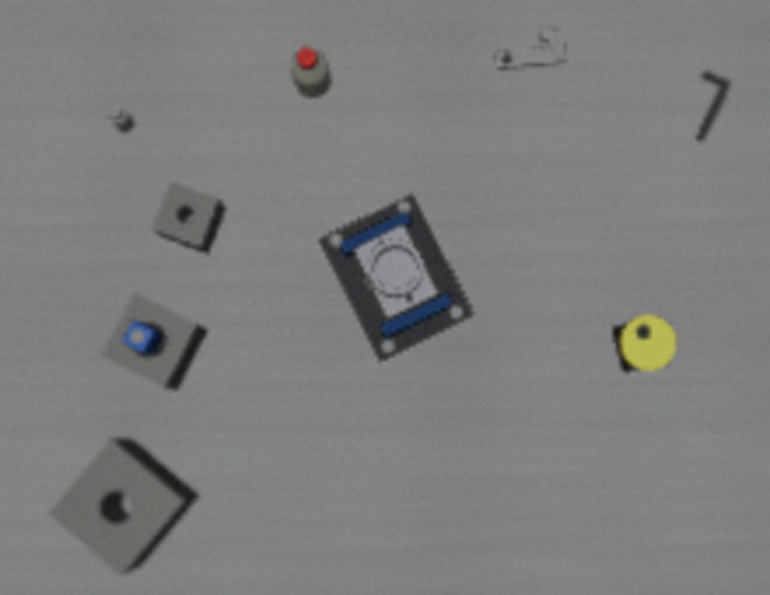

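Scene crop: the yellow cap is on its black block at about (182,250), with its dot at (188,246). The collared lock is at (345,190). Three grey stands are at (352,75) large, (410,115) middle, with the blue-handled gauge in it, and (458,155) small. The top crop shows the same: cap (648,342), lock collar (395,270), gauge (142,337).

Possible mix-ups:
- **Stands:** (352,75), (410,115) and (458,155). I choose the middle one, the only one holding a gauge.
- **Lock:** the reject lock at (543,95) has no collar, so I choose (345,190).
- **Cap:** the yellow rolls in the bin at (480,430) are not caps, so I choose (182,250).

```bash
cat >> h.py <<'E'
from scipy.optimize import least_squares
def cyl(r,z0,z1,n=60):
    a=np.linspace(0,2*np.pi,n,endpoint=False); c=np.c_[r*np.cos(a),r*np.sin(a)]
    return np.r_[np.c_[c,np.full(n,z0)],np.c_[c,np.full(n,z1)]]
def box(w,z0,z1,yaw):
    p=np.array([[x,y] for x in(-w/2,w/2) for y in(-w/2,w/2)]); c,s=np.cos(yaw),np.sin(yaw); p=p@np.array([[c,s],[-s,c]])
    return np.r_[np.c_[p,np.full(4,z0)],np.c_[p,np.full(4,z1)]]
def cen(pts):
    m=cv2.moments(cv2.convexHull(pts.astype(np.float32))); return np.array([m["m10"],m["m01"]])/m["m00"],m["m00"]
def mcen(mask,hull=False):
    m=mask.astype(np.uint8); n,l,st,c=cv2.connectedComponentsWithStats(m)
    k=1+np.argmax(st[1:,4]); y,x=np.where(l==k)
    if hull:
        q=np.r_[np.c_[x-.5,y-.5],np.c_[x+.5,y-.5],np.c_[x-.5,y+.5],np.c_[x+.5,y+.5]]
        return cen(q)
    return np.array([x.mean(),y.mean()]),len(x)
def fit(views,model,x0,z=False):
    # views: [(s,centroid)]
    g=lambda p:np.r_[p[:2],p[2] if len(p)>2 else 0]
    f=lambda p:np.concatenate([cen(proj(s,model+g(p)))[0]-c for s,c in views])
    r=least_squares(f,np.r_[x0,0] if z else x0,x_scale=.01,diff_step=1e-4 ); return r.x,r.fun
def near(s,C,x,y,r): return np.hypot(C[...,0]-x,C[...,1]-y)<r
def yellow(s):
    h=cv2.cvtColor(s["color"],cv2.COLOR_BGR2HSV); return (abs(h[...,0].astype(int)-29)<8)&(h[...,1]>110)&(h[...,2]>70)
def blue(s):
    h=cv2.cvtColor(s["color"],cv2.COLOR_BGR2HSV); return (abs(h[...,0].astype(int)-113)<13)&(h[...,1]>110)
def load(n):
    d=np.load(n+"0.npz",allow_pickle=True); return {k:(d[k] if d[k].ndim else d[k].item()) for k in d}
E
cat > m.py <<'E'
from h import *
np.set_printoptions(precision=4,suppress=True)
S=[load("scene"),load("top")]; CL=[cloud(s) for s in S]
def go(name,masks,model,x0,hull):
    v=[];
    for s,m in zip(S,masks):
        c,a=mcen(m,hull); v.append((s,c)); print(name,"c",c,"area",a,"model",cen(proj(s,model+np.r_[x0,0]))[1])
    for vv in v: print("  single",fit([vv],model,x0)[0])
    print("  both",*fit(v,model,x0)); print("  xyz",*fit(v,model,x0,True))
go("cap",[yellow(s)&near(s,C,.455,-.214,.05) for s,C in zip(S,CL)],cyl(.026,.033,.041),[.455,-.214],True)
# yaw of stand from top face points
def rect(s,C,x,y,r,zl,zh):
    m=near(s,C,x,y,r)&(C[...,2]>zl)&(C[...,2]<zh); P=C[m][:,:2].astype(np.float32); return cv2.minAreaRect(P*1000)
for s,C in zip(S,CL): print("stand",rect(s,C,.455,.235,.055,.068,.082), "plate",rect(s,C,.52,.015,.1,.006,.02))
for s,C in zip(S,CL): print("block",rect(s,C,.455,-.214,.045,.012,.03))
go("collar",[near(s,C,.525,.017,.045)&(C[...,2]>.076) for s,C in zip(S,CL)],cyl(.025,.076,.090),[.525,.017],True)
go("handle",[blue(s)&near(s,C,.455,.238,.045)&(C[...,2]>.07) for s,C in zip(S,CL)],box(.022,.081,.131,np.radians(-30)),[.455,.238],True)
E
python3 m.py
```

```text
cap c [200.0512 243.9972] area 268.5 model 264.37965331831947
cap c [344.4344 237.5078] area 213.5 model 207.34422798501328
  single [ 0.4521 -0.2142]
  single [ 0.4554 -0.2121]
  both [ 0.4537 -0.2136] [0.5594 0.1766 0.4779 0.5241]
  xyz [ 0.4541 -0.2138  0.001 ] [ 0.5411 -0.0228  0.5831  0.391 ]
stand ((455.7113342285156, 240.92173767089844), (66.023193359375, 69.53377532958984), 63.846832275390625) plate ((519.374755859375, 18.55988311767578), (130.67259216308594, 101.81139373779297), 26.572256088256836)
stand ((458.95440673828125, 243.1299285888672), (65.49774169921875, 63.25815963745117), 63.30246353149414) plate ((539.0869750976562, 14.312049865722656), (156.41082763671875, 159.98170471191406), 24.99380111694336)
block ((463.572021484375, -217.24949645996094), (60.127906799316406, 34.880245208740234), 59.443809509277344)
block ((455.03594970703125, -210.9580841064453), (43.036502838134766, 44.69797134399414), 13.24820327758789)
collar c [282.0687 201.0148] area 241.5 model 226.11523237335496
collar c [272.4907 216.3252] area 214.5 model 205.364177524345
  single [0.5184 0.0202]
  single [0.521  0.0204]
  both [0.5198 0.02  ] [0.31   0.2315 0.1367 0.3627]
  xyz [0.5201 0.0196 0.0011] [ 0.2958 -0.0259  0.2467  0.2331]
handle c [315.1379 159.4491] area 150.5 model 154.4751954327803
handle c [200.1925 236.0957] area 77.5 model 77.30092295829672
  single [0.4588 0.2366]
  single [0.459  0.2424]
  both [0.458  0.2406] [ 0.6096 -0.5213  0.5535  0.3174]
  xyz [ 0.4577  0.2413 -0.0017] [ 0.6361 -0.1441  0.4422  0.4532]
```

Run:
```python
import cv2,numpy as np
a=cv2.imread("pics/scene0.png");b=cv2.imread("pics/top0.png")
f=lambda i,x,y:cv2.resize(i[y-25:y+25,x-33:x+33],(396,300),interpolation=cv2.INTER_CUBIC)
cv2.imwrite("pics/cr.png",np.r_[np.c_[f(a,201,246),f(a,315,170)],np.c_[f(b,345,237),f(b,203,238)]])
```

```text
Traceback (most recent call last):
cv2.error: OpenCV(4.12.0) /io/opencv/modules/imgcodecs/src/loadsave.cpp:1058: error: (-215:Assertion failed) image.channels() == 1 || image.channels() == 3 || image.channels() == 4 in function 'imwrite_'
```

Run:
```python
import cv2,numpy as np
a=cv2.imread("pics/scene0.png");b=cv2.imread("pics/top0.png")
f=lambda i,x,y:cv2.resize(i[y-25:y+25,x-33:x+33],(396,300),interpolation=cv2.INTER_CUBIC)
cv2.imwrite("pics/cr.png",np.vstack([np.hstack([f(a,201,246),f(a,315,170)]),np.hstack([f(b,345,237),f(b,203,238)])]))
```

```text
(no output)
```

View pics/cr.png

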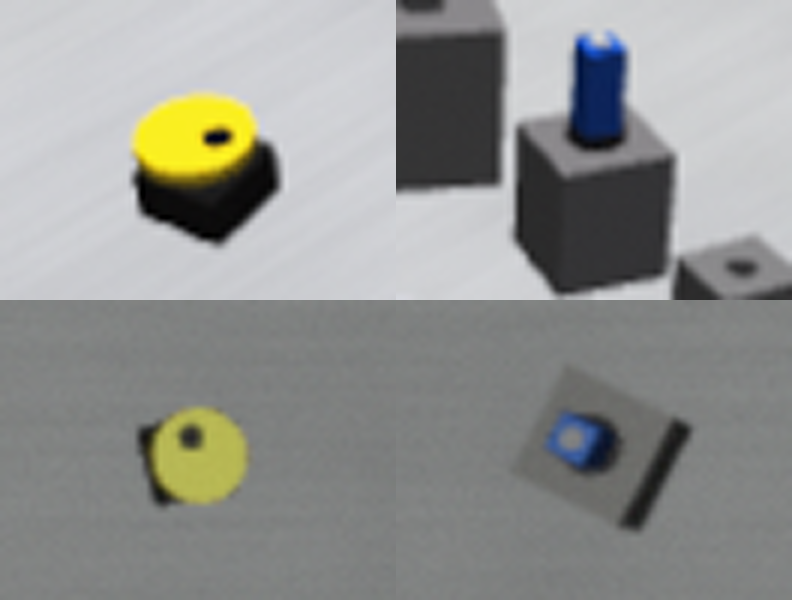

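Emit:
servo_tool:
  deltas:
    - {"dp": [7.93, -13.7, 0], "yaw": -5.4, "hand": 1}
    - {"dp": [7.93, -13.7, 0], "yaw": -5.4, "hand": 1}
    - {"dp": [7.93, -13.7, 0], "yaw": -5.4, "hand": 1}
    - {"dp": [7.93, -13.7, 0], "yaw": -5.4, "hand": 1}
    - {"dp": [7.93, -13.7, 0], "yaw": -5.4, "hand": 1}
    - {"dp": [7.93, -13.7, 0], "yaw": -5.4, "hand": 1}
    - {"dp": [7.93, -13.7, 0], "yaw": -5.4, "hand": 1}
    - {"dp": [7.93, -13.7, 0], "yaw": -5.4, "hand": 1}

```text
time: 2.4
tool_pos: [0.451, 0.1478, 0.2316]
orientation: [1.907, 2.495, 0.0]
contact_force: [0.4, 0.1, -0.5]
finger_gap: 0.0852
finger_force: 0.0
```

The close crop confirms the choice. The cap is on its block with the dot at (217,136) and (190,436), and the blue handle in the middle stand is at (600,85) and (580,438). The block yaw is about 14°.

Emit:
servo_tool:
  deltas:
    - {"dp": [0.1, -12.12, -1], "yaw": 0, "hand": 1}
    - {"dp": [0.1, -12.12, -1], "yaw": 0, "hand": 1}
    - {"dp": [0.1, -12.12, -1], "yaw": 0, "hand": 1}
    - {"dp": [0.1, -12.12, -1], "yaw": 0, "hand": 1}
    - {"dp": [0.1, -12.12, -1], "yaw": 0, "hand": 1}
    - {"dp": [0.1, -12.12, -1], "yaw": 0, "hand": 1}
    - {"dp": [0.1, -12.12, -2], "yaw": 0, "hand": 1}
    - {"dp": [0.1, -12.12, -4], "yaw": 0, "hand": 1}

```text
time: 3.4
tool_pos: [0.4553, -0.2161, 0.1124]
orientation: [1.903, 2.49, 0.001]
contact_force: [1.2, -0.3, -1.2]
finger_gap: 0.0855
finger_force: 0.0
```

Emit:
servo_tool:
  deltas:
    - {"dp": [0, 0, 0], "yaw": 0, "hand": 1}

```text
time: 3.52
tool_pos: [0.4494, -0.2114, 0.1081]
orientation: [-1.9, -2.49, 0.001]
contact_force: [-0.1, 0.3, 0.6]
finger_gap: 0.0855
finger_force: 0.0
```

Emit:
servo_tool:
  deltas:
    - {"dp": [0, 0, -1], "yaw": 0, "hand": 1}
    - {"dp": [0, 0, -1.6], "yaw": 0, "hand": 1}
    - {"dp": [0, 0, -2.2], "yaw": 0, "hand": 1}
    - {"dp": [0, 0, -2.7], "yaw": 0, "hand": 1}
    - {"dp": [0, 0, -3.1], "yaw": 0, "hand": 1}
    - {"dp": [0, 0, -3.2], "yaw": 0, "hand": 1}
    - {"dp": [0, 0, -3.2], "yaw": 0, "hand": 1}

```text
time: 4.4
tool_pos: [0.4528, -0.2133, 0.0154]
orientation: [-1.905, -2.498, 0.0]
contact_force: [-0.6, 0.3, -0.3]
finger_gap: 0.0855
finger_force: 0.0
```

Run:
```python
from h import *
for i in range(4):
    vision.snapshot("scene"); o=env.get_obs(); print(o["tool_pos"].round(4) if hasattr(o["tool_pos"],'round') else o["tool_pos"],o["contact_force"])
s=vision.snapshot("scene"); t=vision.snapshot("top")
g=lambda s,X,r=40:cv2.resize(s["color"][(p:=proj(s,X)[0].astype(int))[1]-r:p[1]+r,p[0]-r:p[0]+r],(400,400),interpolation=cv2.INTER_CUBIC)
X=[.454,-.214,.04]
cv2.imwrite("pics/g1.png",np.hstack([g(s,X),g(t,X)]))
```

```text
[ 0.453  -0.2134  0.0156] [-0.8131849  -0.4947823  -0.48016869]
[ 0.453  -0.2134  0.0156] [ 0.71331563 -0.10606128 -0.43882349]
[ 0.453  -0.2135  0.0157] [-0.72976441 -0.04806264 -0.19724857]
[ 0.453  -0.2135  0.0157] [0.32631595 0.46043435 0.10472197]
```

View pics/g1.png

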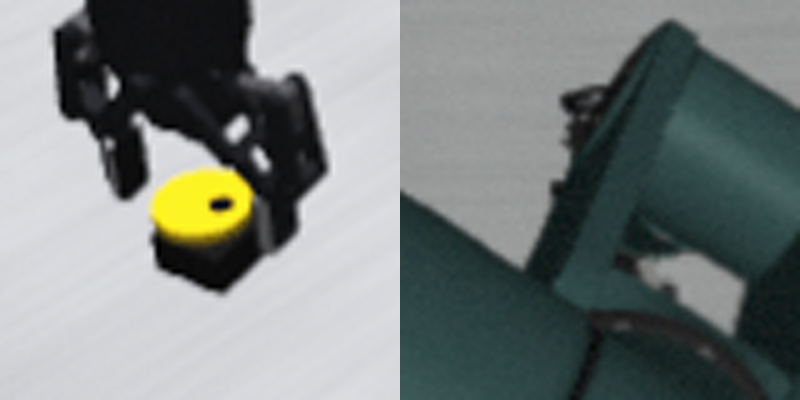

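The picture shows the fingers on either side of the cap at (200,205), with the dot at (220,205). Closing now.

Emit:
servo_tool:
  deltas:
    - {"dp": [0, 0, 0], "yaw": 0, "hand": 0}
    - {"dp": [0, 0, 0], "yaw": 0, "hand": 0}
    - {"dp": [0, 0, 0], "yaw": 0, "hand": 0}
    - {"dp": [0, 0, 0], "yaw": 0, "hand": 0}
    - {"dp": [0, 0, 0], "yaw": 0, "hand": 0}
    - {"dp": [0, 0, 0], "yaw": 0, "hand": 0}

```text
time: 5.45
tool_pos: [0.4528, -0.2133, 0.0158]
orientation: [1.905, 2.498, -0.0]
contact_force: [-0.6, 1.2, 8.5]
finger_gap: 0.0499
finger_force: 60.7
```

Emit:
servo_tool:
  deltas:
    - {"dp": [0, 0, 0.3], "yaw": 0, "hand": 0}
    - {"dp": [0, 0, 1], "yaw": 0, "hand": 0}
    - {"dp": [0, 0, 2], "yaw": 0, "hand": 0}
    - {"dp": [0, 0, 3], "yaw": 0, "hand": 0}
    - {"dp": [0, 0, 3.5], "yaw": 0, "hand": 0}
    - {"dp": [0, 0, 3.5], "yaw": 0, "hand": 0}
    - {"dp": [0, 0, 3.5], "yaw": 0, "hand": 0}

```text
time: 6.32
tool_pos: [0.452, -0.2129, 0.1194]
orientation: [-1.904, -2.496, 0.0]
contact_force: [-0.6, 0.6, -0.7]
finger_gap: 0.0497
finger_force: 62.2
```

```bash
cat > cap.py <<'E'
from h import *
import sys
np.set_printoptions(precision=4,suppress=True)
o=env.get_obs(); tp=np.array(o["tool_pos"]); print(tp,o["finger_gap"],o["contact_force"])
s=vision.snapshot("scene"); t=vision.snapshot("top"); C=cloud(s)
x=np.array(eval(sys.argv[1])); Y=yellow(s)
p=proj(s,x)[0]; v,u=np.mgrid[:420,:560]; Y&=np.hypot(u-p[0],v-p[1])<40
print("yellow",Y.sum(),mcen(Y,True),"scene z med/hi",np.percentile(C[Y][:,2],[5,25,50,75,95]))
P=C[Y]; top=P[P[:,2]>np.percentile(P[:,2],40)]; c=top.mean(0); _,_,V=np.linalg.svd(top-c); print("normal",V[2]*np.sign(V[2][2]),"c",c)
for r in vision.search_frame(s,"cap_mark")[:2]: print(r)
g=lambda s,X,r=40:cv2.resize(s["color"][(p:=proj(s,X)[0].astype(int))[1]-r:p[1]+r,p[0]-r:p[0]+r],(400,400),interpolation=cv2.INTER_CUBIC)
cv2.imwrite(sys.argv[2],np.hstack([g(s,x),g(t,x)]))
E
python3 cap.py "[.454,-.214,.145]" pics/g2.png
```

```text
[ 0.452  -0.2129  0.1194] 0.0497472157038418 [-0.5761  0.5847 -0.6923]
yellow 199 (array([191.9296, 210.1489]), 225.0) scene z med/hi [0.1395 0.1441 0.145  0.1458 0.1466]
normal [-0.0471 -0.012   0.9988] c [ 0.4497 -0.2203  0.1459]
{'at': [191.4, 207.9], 'p': 0.5}
{'at': [315.2, 178.0], 'p': 0.26}
```

View pics/g2.png

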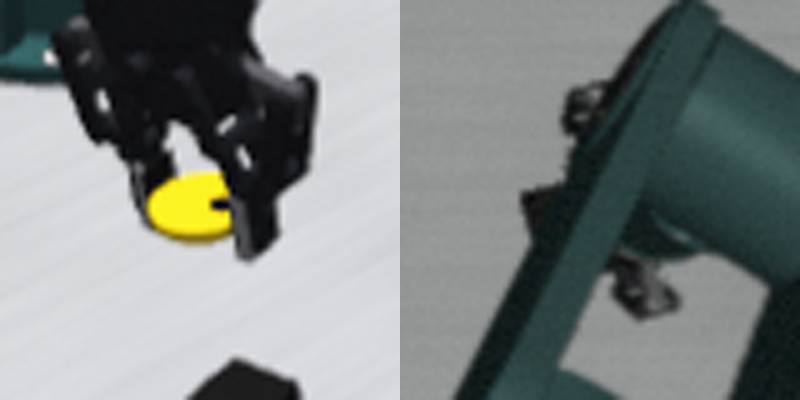

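The cap is held level at (195,205), with its block below at (245,380). Carrying it to the collar.

Emit:
servo_tool:
  deltas:
    - {"dp": [0.5, 1.8, 0], "yaw": 0, "hand": 0}
    - {"dp": [1.0, 3.5, 0], "yaw": 0, "hand": 0}
    - {"dp": [1.5, 5.2, 0], "yaw": 0, "hand": 0}
    - {"dp": [2.0, 6.9, 0], "yaw": 0, "hand": 0}
    - {"dp": [2.22, 7.8, 0], "yaw": 0, "hand": 0}
    - {"dp": [2.22, 7.8, 0], "yaw": 0, "hand": 0}
    - {"dp": [2.22, 7.8, 0], "yaw": 0, "hand": 0}
    - {"dp": [2.22, 7.8, 0], "yaw": 0, "hand": 0}

```text
time: 7.48
tool_pos: [0.5189, 0.0197, 0.12]
orientation: [-1.907, -2.496, 0.001]
contact_force: [-0.4, 0.3, -0.8]
finger_gap: 0.0497
finger_force: 62.2
```

Emit:
servo_tool:
  deltas:
    - {"dp": [0, 0, -0.4], "yaw": 0, "hand": 0}
    - {"dp": [0, 0, -0.7], "yaw": 0, "hand": 0}
    - {"dp": [0, 0, -0.7], "yaw": 0, "hand": 0}
    - {"dp": [0, 0, -0.7], "yaw": 0, "hand": 0}

```text
time: 7.98
tool_pos: [0.5192, 0.0207, 0.0991]
orientation: [-1.905, -2.497, 0.0]
contact_force: [-0.5, 0.9, 0.6]
finger_gap: 0.0498
finger_force: 62.2
```

```bash
python3 cap.py "[.52,.02,.11]" pics/g3.png
```

```text
[0.5192 0.0207 0.0991] 0.049816461450393285 [-0.4532  0.8767  0.6048]
yellow 173 (array([280.7616, 189.2883]), 190.5) scene z med/hi [0.1178 0.1233 0.1244 0.1254 0.1264]
normal [-0.039  -0.0132  0.9992] c [0.5179 0.0172 0.1254]
{'at': [281.7, 187.4], 'p': 0.5}
```

View pics/g3.png

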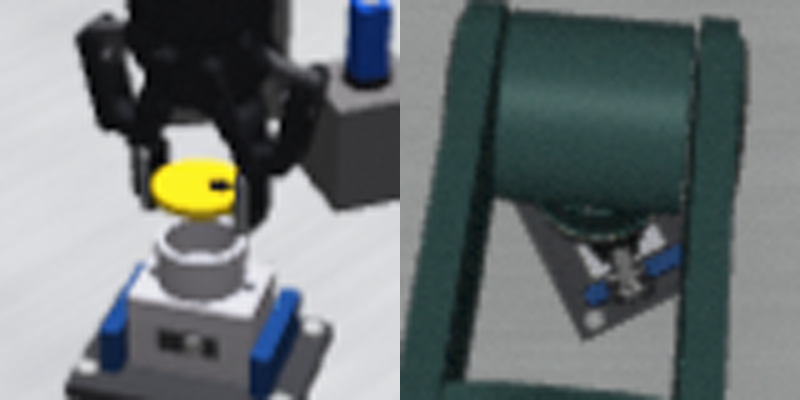

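The cap at (195,188) is centred above the collar mouth at (203,240). Lowering.

Emit:
servo_tool:
  deltas:
    - {"dp": [0, 0, -0.3], "yaw": 0, "hand": 0}
    - {"dp": [0, 0, -0.5], "yaw": 0, "hand": 0}
    - {"dp": [0, 0, -0.65], "yaw": 0, "hand": 0}
    - {"dp": [0, 0, -0.75], "yaw": 0, "hand": 0}
    - {"dp": [0, 0, -0.75], "yaw": 0, "hand": 0}

```text
time: 8.75
tool_pos: [0.5198, 0.0208, 0.0766]
orientation: [1.905, 2.497, 0.001]
contact_force: [4.0, 0.6, -4.4]
finger_gap: 0.0497
finger_force: 63.0
```

Emit:
servo_tool:
  deltas:
    - {"dp": [0, 0, -0.05], "yaw": 0, "hand": 0}
    - {"dp": [0, 0, -0.08], "yaw": 0, "hand": 0}
    - {"dp": [0, 0, -0.1], "yaw": 0, "hand": 0}

```text
time: 9.12
tool_pos: [0.5199, 0.0207, 0.0741]
orientation: [1.905, 2.497, 0.001]
contact_force: [2.8, 0.7, 3.1]
finger_gap: 0.0495
finger_force: 63.3
```

Emit:
servo_tool:
  deltas:
    - {"dp": [0.04, 0, 0], "yaw": 0, "hand": 0}
    - {"dp": [0.04, 0, 0], "yaw": 0, "hand": 0}
    - {"dp": [0.04, 0, 0], "yaw": 0, "hand": 0}

```text
time: 9.5
tool_pos: [0.5199, 0.0207, 0.0736]
orientation: [-1.905, -2.497, 0.001]
contact_force: [1.6, 0.2, 1.8]
finger_gap: 0.0498
finger_force: 63.1
```

Emit:
servo_tool:
  deltas:
    - {"dp": [0, 0, -0.03], "yaw": 0, "hand": 0}
    - {"dp": [0, 0, -0.05], "yaw": 0, "hand": 0}
    - {"dp": [0, 0, -0.05], "yaw": 0, "hand": 0}

```text
time: 9.88
tool_pos: [0.52, 0.0207, 0.0728]
orientation: [-1.905, -2.497, 0.001]
contact_force: [-1.7, -0.0, 10.6]
finger_gap: 0.0499
finger_force: 64.1
```

Emit:
servo_tool:
  deltas:
    - {"dp": [0, 0, 0], "yaw": 0, "hand": 1}
    - {"dp": [0, 0, 0], "yaw": 0, "hand": 1}
    - {"dp": [0, 0, 0], "yaw": 0, "hand": 1}
    - {"dp": [0, 0, 0], "yaw": 0, "hand": 1}
    - {"dp": [0, 0, 1], "yaw": 0, "hand": 1}
    - {"dp": [0, 0, 2.5], "yaw": 0, "hand": 1}
    - {"dp": [0, 0, 4], "yaw": 0, "hand": 1}
    - {"dp": [0, 0, 5], "yaw": 0, "hand": 1}

```text
time: 10.88
tool_pos: [0.5211, 0.0207, 0.2245]
orientation: [1.904, 2.496, 0.002]
contact_force: [0.7, -0.5, 0.5]
finger_gap: 0.0854
finger_force: 0.0
```

Emit:
servo_tool:
  deltas:
    - {"dp": [-1, 3, 0.5], "yaw": -1, "hand": 1}
    - {"dp": [-1.5, 5, 0.5], "yaw": -2, "hand": 1}
    - {"dp": [-2, 6, 0.5], "yaw": -3, "hand": 1}
    - {"dp": [-2.06, 7.35, 0.5], "yaw": -4.15, "hand": 1}
    - {"dp": [-2.06, 7.35, 0.5], "yaw": -4.15, "hand": 1}
    - {"dp": [-2.06, 7.35, 0.5], "yaw": -4.15, "hand": 1}
    - {"dp": [-2.06, 7.35, 0.5], "yaw": -4.15, "hand": 1}

```text
time: 11.75
tool_pos: [0.4587, 0.2407, 0.2371]
orientation: [2.666, 1.662, -0.001]
contact_force: [-0.1, 0.3, 0.1]
finger_gap: 0.0855
finger_force: 0.0
```

```bash
cat > look.py <<'E'
from h import *
np.set_printoptions(precision=4,suppress=True)
o=env.get_obs(); print(o["time"],o["tool_pos"],o["orientation"],o["finger_gap"])
S=[vision.snapshot("scene"),vision.snapshot("top")]; v=[];x0=[.52,.02];M=cyl(.026,.090,.098)
D=[]
for s in S:
    C=cloud(s);Y=yellow(s)&near(s,C,.52,.02,.05); c,a=mcen(Y,True); v.append((s,c))
    print("area",a,cen(proj(s,M+np.r_[x0,0]))[1],"single",fit([v[-1]],M,x0)[0])
    P=C[Y]; P=P[P[:,2]>.090]; A=np.c_[P[:,:2]-P[:,:2].mean(0),np.ones(len(P))]; k=np.linalg.lstsq(A,P[:,2],rcond=None)[0]; print("plane tilt deg",np.degrees(k[:2]),"z",k[2])
    # dot: dark pixels inside the disc
    top=proj(s,cyl(.022,.098,.098)+np.r_[fit([v[-1]],M,x0)[0],0]).astype(np.float32)
    m=np.zeros((420,560),np.uint8); cv2.fillConvexPoly(m,cv2.convexHull(top).round().astype(int),1)
    g=s["color"][...,1].astype(float); w=np.clip(1-g/np.percentile(g[m>0],75)-.12,0,None)*m; yy,xx=np.mgrid[:420,:560]
    d=np.array([(w*xx).sum(),(w*yy).sum()])/w.sum(); D.append(d)
    print("dot px",d,"w",w.sum(),"world",atz(s,d,.098)[0][:2],[ (np.round(r["at"],1),r["p"]) for r in vision.search_frame(s,"cap_mark")[:1]])
print("cap",*fit(v,M,x0),*fit(v,M,x0,True))
f=lambda X:np.concatenate([proj(s,np.r_[X,.098])[0]-d for s,d in zip(S,D)])
r=least_squares(f,x0,x_scale=.01); print("dot",r.x,r.fun)
g=lambda s,X,r=30:cv2.resize(s["color"][(p:=proj(s,X)[0].astype(int))[1]-r:p[1]+r,p[0]-r:p[0]+r],(400,400),interpolation=cv2.INTER_CUBIC)
import sys
cv2.imwrite(sys.argv[1],np.hstack([g(s,[.52,.02,.09]) for s in S]))
E
python3 look.py pics/c1.png
```

```text
11.75 [0.4587 0.2407 0.2371] [ 2.6661  1.6617 -0.0008] 0.08546368085257515
area 197.5 204.37977497442625 single [0.5183 0.0199]
plane tilt deg [-2.9676  3.573 ] z 0.0976525401256172
dot px [285.6486 197.041 ] w 5.456929460580913 world [0.5281 0.0241] [(array([283.5, 194.4]), 0.71)]
area 219.0 222.0573538870085 single [0.5212 0.0202]
plane tilt deg [ 0.2085 -0.0045] z 0.09732903158849857
dot px [270.8396 212.6435] w 7.552118226600985 world [0.531  0.0253] [(array([271.9, 213.1]), 0.65)]
cap [0.5199 0.0196] [0.3754 0.2641 0.1716 0.4296] [0.5202 0.0192 0.0013] [ 0.3565 -0.032   0.2954  0.2865]
dot [0.5295 0.0244] [0.4674 0.1456 0.2984 0.4608]
```

View pics/c1.png

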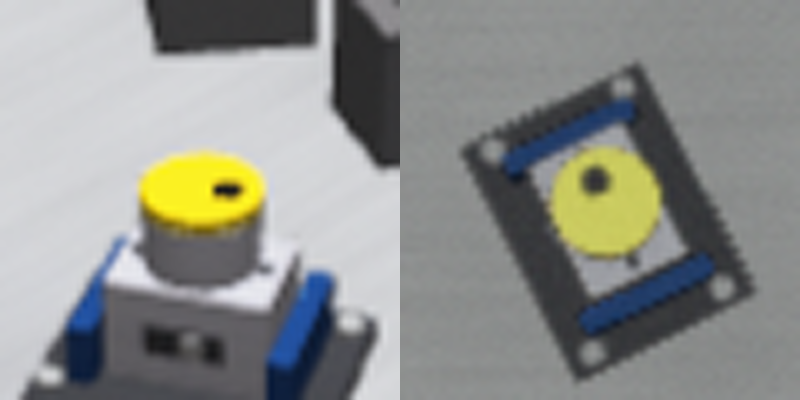

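The cap sits flat on the collar: its top is at z = 0.0975 m and level in the top view. The dot is at (228,190) in the scene crop and (596,180) in the top crop. Next, the gauge.

Emit:
servo_tool:
  deltas:
    - {"dp": [0, 0, -1.5], "yaw": 0, "hand": 1}
    - {"dp": [0, 0, -3], "yaw": 0, "hand": 1}
    - {"dp": [0, 0, -4], "yaw": 0, "hand": 1}
    - {"dp": [0, 0, -4.6], "yaw": 0, "hand": 1}
    - {"dp": [0, 0, -4.9], "yaw": 0, "hand": 1}
    - {"dp": [0, 0, -4.9], "yaw": 0, "hand": 0.7}
    - {"dp": [0, 0, -4.9], "yaw": 0, "hand": 0.5}

```text
time: 12.82
tool_pos: [0.4595, 0.2414, 0.0911]
orientation: [2.667, 1.66, 0.002]
contact_force: [-0.1, 1.0, -0.2]
finger_gap: 0.0513
finger_force: 0.0
```

Emit:
servo_tool:
  deltas:
    - {"dp": [0, 0, 0], "yaw": 0, "hand": 0}
    - {"dp": [0, 0, 0], "yaw": 0, "hand": 0}
    - {"dp": [0, 0, 0], "yaw": 0, "hand": 0}
    - {"dp": [0, 0, 0], "yaw": 0, "hand": 0}
    - {"dp": [0, 0, 0], "yaw": 0, "hand": 0}
    - {"dp": [0, 0, 0], "yaw": 0, "hand": 0}
    - {"dp": [0, 0, 0], "yaw": 0, "hand": 0}

```text
time: 13.7
tool_pos: [0.4592, 0.2415, 0.0911]
orientation: [2.667, 1.661, 0.002]
contact_force: [-1.5, 0.8, 6.2]
finger_gap: 0.0214
finger_force: 59.1
```

Emit:
servo_tool:
  deltas:
    - {"dp": [0, 0, 0.3], "yaw": 0, "hand": 0}
    - {"dp": [0, 0, 0.8], "yaw": 0, "hand": 0}
    - {"dp": [0, 0, 1.5], "yaw": 0, "hand": 0}
    - {"dp": [0, 0, 2.2], "yaw": 0, "hand": 0}
    - {"dp": [0, 0, 3], "yaw": 0, "hand": 0}
    - {"dp": [0, 0, 4], "yaw": 0, "hand": 0}
    - {"dp": [0, 0, 4], "yaw": 0, "hand": 0}
    - {"dp": [0, 0, 4], "yaw": 0, "hand": 0}

```text
time: 14.7
tool_pos: [0.4582, 0.2411, 0.2101]
orientation: [-2.667, -1.661, 0.001]
contact_force: [-0.6, -0.0, -0.4]
finger_gap: 0.0216
finger_force: 58.7
```

```bash
cat > tip.py <<'E'
from h import *
import sys
np.set_printoptions(precision=4,suppress=True)
o=env.get_obs(); tp=np.array(o["tool_pos"]); print(o["time"],tp,o["contact_force"],o["finger_gap"])
s=vision.snapshot("scene"); t=vision.snapshot("top")
G=tp+[0,0,-.0811]
print("pred px tip",proj(s,G),proj(t,G))
for q in(s,t):
    for r in vision.search_frame(q,"gauge_tip")[:2]: print(r)
g=lambda s,X,r=40:cv2.resize(s["color"][(p:=proj(s,X)[0].astype(int))[1]-r:p[1]+r,p[0]-r:p[0]+r],(400,400),interpolation=cv2.INTER_CUBIC)
cv2.imwrite(sys.argv[1],np.hstack([g(s,G+[0,0,.03]),g(t,G)]))
print("scene crop origin",proj(s,G+[0,0,.03])[0].astype(int)-40,"x5")
E
python3 tip.py pics/t1.png
```

```text
14.7 [0.4582 0.2411 0.2101] [-0.6251 -0.0109 -0.384 ] 0.0215592453781156
pred px tip [[316.2153 152.3465]] [[199.3508 235.8597]]
{'at': [378.4, 172.2], 'p': 0.26}
{'at': [271.6, 215.8], 'p': 0.32}
scene crop origin [276 103] x5
```

View pics/t1.png

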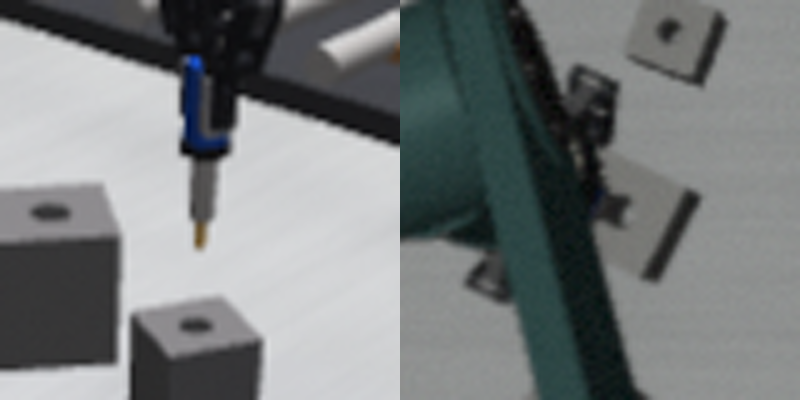

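The gauge hangs upright and free of the stand, with its tip at crop (200,248), matching the prediction. Moving it over the dot.

Emit:
servo_tool:
  deltas:
    - {"dp": [0.4, -1.2, 0], "yaw": 0, "hand": 0}
    - {"dp": [0.9, -2.8, 0], "yaw": 0, "hand": 0}
    - {"dp": [1.5, -4.4, 0], "yaw": 0, "hand": 0}
    - {"dp": [2, -6, 0], "yaw": 0, "hand": 0}
    - {"dp": [2.38, -7, 0], "yaw": 0, "hand": 0}
    - {"dp": [2.38, -7.21, 0], "yaw": 0, "hand": 0}
    - {"dp": [2.38, -7.21, 0], "yaw": 0, "hand": 0}
    - {"dp": [2.38, -7.21, 0], "yaw": 0, "hand": 0}

```text
time: 15.9
tool_pos: [0.5294, 0.0261, 0.21]
orientation: [-2.665, -1.662, 0.001]
contact_force: [0.2, -0.6, -1.9]
finger_gap: 0.0214
finger_force: 58.9
```

Emit:
servo_tool:
  deltas:
    - {"dp": [0, 0, -0.3], "yaw": 0, "hand": 0}
    - {"dp": [0, 0, -0.6], "yaw": 0, "hand": 0}
    - {"dp": [0, 0, -0.85], "yaw": 0, "hand": 0}
    - {"dp": [0, 0, -0.85], "yaw": 0, "hand": 0}
    - {"dp": [0, 0, -0.85], "yaw": 0, "hand": 0}

```text
time: 16.52
tool_pos: [0.5302, 0.0249, 0.1848]
orientation: [-2.667, -1.661, -0.0]
contact_force: [0.6, 0.0, -1.1]
finger_gap: 0.0213
finger_force: 58.9
```

```bash
sed -i 's/,r=40/,r=25/;s/+\[0,0,.03\]/+[0,0,.0]/' tip.py; python3 tip.py pics/t2.png
```

```text
16.525 [0.5302 0.0249 0.1848] [ 0.5583  0.0072 -1.1132] 0.021300167781624347
pred px tip [[286.4394 195.4355]] [[270.9507 212.6667]]
scene crop origin [246 155] x5
```

View pics/t2.png

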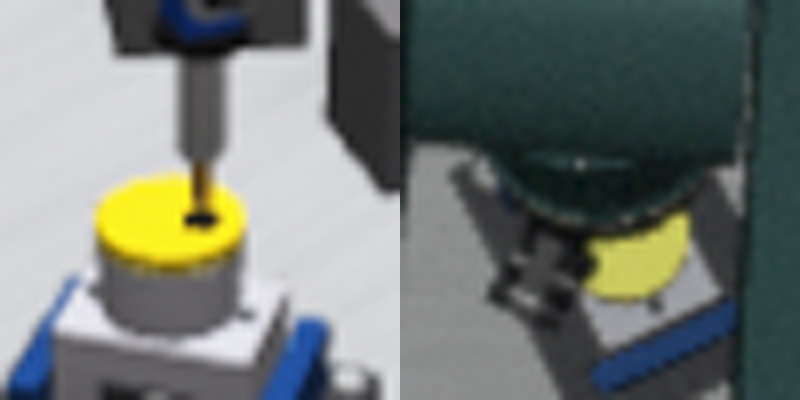

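The tip at (201,205) is just above the dot at (201,217) and lined up with it. Pressing slowly.

Emit:
servo_tool:
  deltas:
    - {"dp": [0, 0, -0.08], "yaw": 0, "hand": 0}
    - {"dp": [0, 0, -0.16], "yaw": 0, "hand": 0}
    - {"dp": [0, 0, -0.22], "yaw": 0, "hand": 0}
    - {"dp": [0, 0, -0.28], "yaw": 0, "hand": 0}
    - {"dp": [0, 0, -0.34], "yaw": 0, "hand": 0}
    - {"dp": [0, 0, -0.39], "yaw": 0, "hand": 0}
    - {"dp": [0, 0, -0.39], "yaw": 0, "hand": 0}
    - {"dp": [0, 0, -0.39], "yaw": 0, "hand": 0}

```text
time: 17.73
tool_pos: [0.5301, 0.0249, 0.1732]
orientation: [-2.667, -1.661, 0.0]
contact_force: [-0.3, -0.5, 0.7]
finger_gap: 0.0213
finger_force: 59.3
```

```bash
cat > f.py <<'E'
from h import *
F=[];Z=[]
for i in range(12):
    s=vision.snapshot("scene"); o=env.get_obs(); F.append(o["contact_force"]); Z.append(o["tool_pos"])
print(o["time"],np.mean(F,0),np.std(F,0),np.mean(Z,0))
G=np.mean(Z,0)+[0,0,-.0751]; p=proj(s,G)[0].astype(int); r=25
cv2.imwrite("pics/t3.png",cv2.resize(s["color"][p[1]-r-5:p[1]+r-5,p[0]-r:p[0]+r],(600,600),interpolation=cv2.INTER_CUBIC))
E
python3 f.py
```

```text
18.325 [-0.78235047  0.08100973  1.26370017] [0.44898527 0.59407225 0.35380588] [0.5301009  0.02494292 0.17310857]
```

View pics/t3.png

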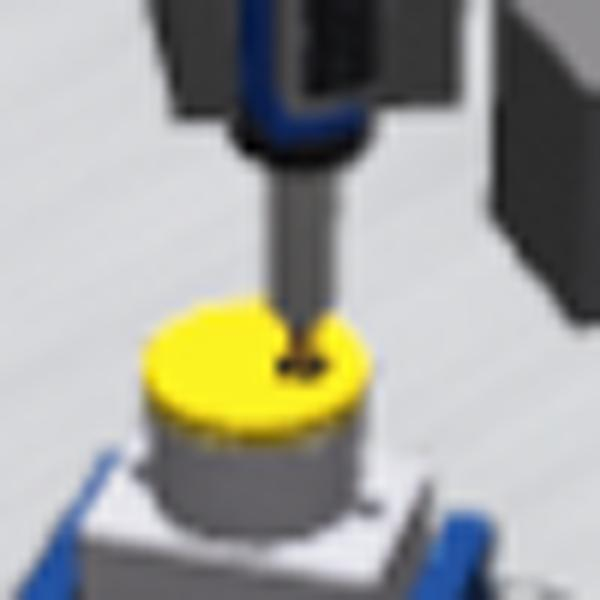

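The tip is on the dot at (300,362), the barrel is close above it, and the cap is still flat. The force suggests about 5 mm of press and the kinematics about 6 mm, so I'll add 0.4 mm.

Emit:
servo_tool:
  deltas:
    - {"dp": [0, 0, -0.015], "yaw": 0, "hand": 0}
    - {"dp": [0, 0, -0.015], "yaw": 0, "hand": 0}
    - {"dp": [0, 0, -0.015], "yaw": 0, "hand": 0}
    - {"dp": [0, 0, -0.015], "yaw": 0, "hand": 0}

```text
time: 18.82
tool_pos: [0.5301, 0.0249, 0.1726]
orientation: [-2.667, -1.661, 0.0]
contact_force: [-1.8, 0.1, 1.1]
finger_gap: 0.0216
finger_force: 59.3
```

```bash
python3 f.py; python3 -c "
from cell import env
print(env.hand_in())"
```

```text
19.425 [-1.22146759e+00  4.81099738e-04  1.75550693e+00] [0.39017278 0.43553493 0.51043229] [0.53011479 0.02493316 0.17262609]
the job is handed in; nothing more can be done
None
```

The job is handed in: the cap is seated level on the collar, and the gauge is still held upright, its tip pressing the black dot at about 6 mm of plunger travel (estimated from arm height and wrist force).

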